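# Clear the saucer and open the touch-latch cabinet

### The arm

A 7-joint arm with a two-finger parallel gripper is mounted at the origin on the work surface. World frame = base frame: x ahead of the robot, y to its left, z up, the work surface at z = 0. Lengths are in m, angles in rad, forces in N, time in s.
With the tool pointing down it reaches from about 0.4 to 0.9 m from the base axis. Payload 5.5 kg.
Tool frame: the origin (TCP) lies midway between the tips of the shut fingers; the grasp point (between the pads) lies 19 mm behind it (manip.grip_depth is the distance from the TCP to the grasp point, in m); z points along the fingers, x is the direction in which the jaws open and shut, and the axes are right-handed (so a half turn about z gives the same grasp; the last joint's range is limited). The gripper opens to 92 mm and grips with 3 to 60 N. Pads are 19 mm wide; open, the fingers measure 130 mm over their backs; the gripper's body (75 mm by 190 mm) begins 47 mm behind the grasp point.
Start: joints at [1.376, 0.501, -0.427, 1.55, 0.221, 1.138, -0.21], TCP at [0.287, -0.583, 0.19] pointing down, gripper open.
Joint ranges: [-2.88, 2.88], [-0.31, 2.03], [-1.54, 1.56], [0.2, 2.42], [-1.41, 4.55], [0.19, 2.02], [-2.57, 2.57]. Speed limits (rad/s): [2.57, 2.57, 3.14, 3.14, 3.14, 3.14, 3.14].

### API

Orientations are given as a unit quaternion [x, y, z, w].
In Python, from bench import manip, effector, viewer gives the robot as it stands. Calls block until the motion is done:
- manip.move_pose(position, orientation): joint-space move of the TCP to a pose.
- manip.servo_line(position, ori=None, vel=0.15): straight line of the TCP; ori=None keeps the orientation; vel is the mean speed in m/s.
- manip.movej(angles): joint-space move.
- effector.open_jaws() and effector.close(f_grip=None): open the fingers fully, or close them until they stop; f_grip is the grip in N (None keeps the last).
- manip.sleep(seconds).
- manip.solve_ik(position, orientation): joint angles nearest the present ones, or None.
- viewer.get_image(name): name is "scene" or "top" or "wrist"; returns the picture (480x640x3 uint8, red, green, blue); there is no depth.
- viewer.get_calibration(name): a dict with "vfov" (degrees; the focal length in pixels is half the picture's height over the tangent of half this angle, whatever the lens; pixels are square), "cx", "cy" (the principal point, pixels), "eye" and "attitude" of the camera in the world. Camera axes: x right, y down, z forward; pixel columns grow to the right and rows downward; lengths in m; the calibration is good to about 2 mm. A picture is of the moment at which its call begins: read the wrist's pose just before it. get_calibration takes no time and is no camera call; for the wrist camera it gives the pose at the moment of the call.
A pose or a line that the arm cannot do raises manip.PlanningError and nothing moves.
- manip.hand_in(): hands the job in, once; it reports no verdict.
Readings, each from a call of its own:
- manip.current_clock(): time.
- manip.current_q(): joint angles.
- manip.current_joint_velocities(): joint speeds.
- manip.current_tau(): joint torques, N m.
- manip.current_tool_pos(): TCP position.
- manip.current_tcp_rot(): TCP orientation.
- manip.current_force(): force on the tool from outside, world axes, zero at the start.
- manip.current_wrist_torque(): the same for the moment, N m.
- manip.current_finger_gap(): finger opening in m.
Only numpy, scipy, OpenCV 4.12 (cv2) and the standard library are available. Lean on these libraries where they do the work, as an engineer would, in place of code of your own. Each camera call takes 0.05 s, during which the arm holds its last target. There are 200 camera calls.

### The job

With the fingertips only, gripping and lifting nothing, gently slide the saucer along the wall top until all of it is out of the way of the cabinet door's swing. Then press the shut door in near its free edge so that the touch catch lets go and the door springs ajar, and push it from behind with a finger until it stands wide open, about square to the cabinet front. Leave all the other things where they are.

Things in the scene. Friction and masses are not known exactly. Their poses are not given: they have to be found in the camera images.
- cabinet: Small ventilated steel cabinet, fixed, 160 deep (x) x 200 wide (y) x 180 mm high. Origin: centre of its underside, on the wall top; z up. Its open front is the plane x = -80 mm of its frame and faces the robot (-x); one door covers the whole front.
- hinge (a point): On the door's upright hinge axis, at the cabinet's top front edge, the door's left end as the robot sees it: (-80, +100, 180) mm in the cabinet's frame; axes as the cabinet's. The door panel is 200 wide, 14 thick, from 6 to 178 mm above the wall top, without handle; its back face passes through the hinge axis; its free edge is the right-hand one (-y).
- door (a joint): Door angle, rad: 0 shut, about 0.5 sprung ajar, 1.57 square to the front, stop at 1.6; the free edge swings towards the robot. From ajar it swings with a light drag (under 2 N) and stays where left. The catch parts sit inside below 90 mm height; above that the gap behind the ajar door is free and open from above.
- press_point (a point): Point to press on the door's front face: 155 mm from the hinge axis, 145 mm above the wall top; moves with the door; its x axis points inwards. Pressed in some 5 mm here (about 5 N) the catch lets go; hard stop at 8 mm (joint -0.05). When the finger then draws back, a spring pushes the door out to about 0.5 rad. It does not catch again.
- saucer: White porcelain saucer, diameter 140, height 24 mm, about 0.25 kg, loose, lying upright on the wall top in front of the door. Origin: centre of its underside, z up. The strip of wall top to the right of it (-y), past the door's free edge, is empty for 300 mm from the cabinet's middle.
- bowls: Tier of two stacked stainless bowls, diameter 140, height 72 mm, in the cedar tray on the left. Bystander; origin at the centre of its underside.
- flowerpot: Small terracotta pot, diameter 84, height 75 mm, in the cedar tray on the left. Bystander; origin at the centre of its underside.
- funnel: Black plastic funnel standing mouth down, diameter 100, height 120 mm, right beside the cabinet. Bystander; origin at the centre of its underside.
- jar: Closed glass jar, diameter 64, height 100 mm, left beside the cabinet. Bystander; origin at the centre of its underside.
- scraper: Aluminium pan scraper lying flat, 185 long, 90 wide, 14 mm high, on the right, some 0.37 m from the middle of the cabinet. Bystander; origin on the underside where handle and blade meet.
Things that resemble listed ones, but are neither listed nor needed, are in the scene too. There is more than one size of the saucer; the job needs the largest.

How it is judged:
On the way, in this order (a step that is already met when the one before it is completed fails the run):
1. the saucer lies wholly outside the door's swing, the door still shut ((horizontal distance between saucer and hinge above 0.27 m or y of saucer in the frame of cabinet above 0.19 m) and value of joint door below 0.05 rad and height (world z) of saucer below 0.006 m), for 0.1 s.
2. the catch is released and the door has sprung ajar (value of joint door above 0.3 rad), for 0.1 s.
At the end, for the whole second after the job is handed in: The door stands still, open by more than 1.2 rad (69 degrees); the saucer lies still and flat on the wall top, wholly outside the door's swing (its centre more than 270 mm from the hinge axis, or more than 190 mm left of the cabinet's middle) (value of joint door above 1.2 rad and velocity of joint door between -0.05 and 0.05 rad/s and (horizontal distance between saucer and hinge above 0.27 m or y of saucer in the frame of cabinet above 0.19 m) and height (world z) of saucer between -0.006 and 0.006 m and angle between saucer's own z axis and vertical below 0.1 rad and linear speed of saucer below 0.02 m/s); the robot touches nothing.
It fails at once if the saucer is lifted (more than 12 mm) or tipped (more than 0.35 rad) (height (world z) of saucer above 0.012 m or angle between saucer's own z axis and vertical above 0.35 rad).
It fails at once if the saucer is gripped or pressed hard (more than 20 N) (contact force between the fingers and saucer above 20 N).
It fails at once if a bystander is moved by more than 25 mm (distance of any of bowls, flowerpot, funnel, jar, scraper from where it was at the start of the episode above 0.025 m).
It also fails if it takes over 72 s, if anything falls off the work surface, if the arm or the gripper's body presses on something with over 40 N, if the wrist force passes 120 N, or if a joint passes its speed limit or range.

## Working session

There is one attempt and no reset: what is moved stays moved. The work goes in short steps, each a Python script; the robot and the scene stay as the last script left them, time stands still between calls to the robot, and variables do not carry over. Pictures are saved under pics/ and viewed, about 8 in all and at most 12, crops included, and the job is handed in when it is done.

```bash
mkdir -p pics; python3 - <<'E'
from bench import manip, effector, viewer
import cv2
for n in ("scene","top"):
    cv2.imwrite(f"pics/{n}0.png",viewer.get_image(n)[:,:,::-1]); print(n,viewer.get_calibration(n))
print(manip.current_clock(),manip.current_tcp_rot())
E
```

```text
scene {'vfov': 54.190356181604656, 'cx': 321.27491812494117, 'cy': 249.65969840240538, 'eye': array([1.14060604, 0.02096721, 0.90374514]), 'attitude': array([ 0.69725031,  0.63920819, -0.22161278, -0.23694443])}
top {'vfov': 51.32474052634486, 'cx': 315.8679672411471, 'cy': 236.2294975969559, 'eye': array([0.36166458, 0.06316188, 1.32847501]), 'attitude': array([-0.70459871,  0.70521033, -0.05494439,  0.05657003])}
0.1 [ 8.49123418e-01 -5.28193754e-01 -7.26822125e-04 -5.00537962e-04]
```

View pics/scene0.png

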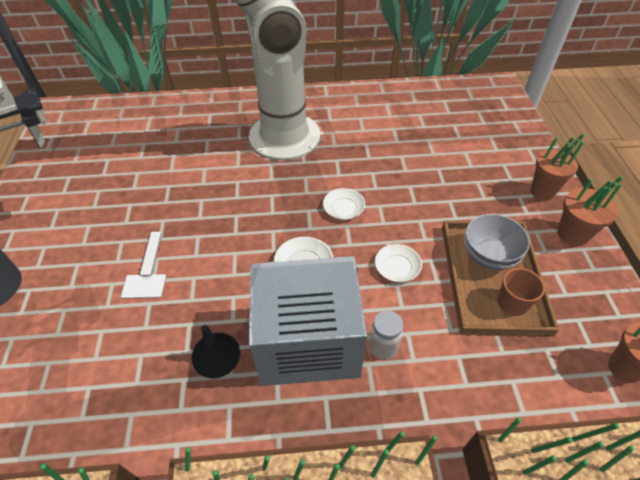

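View pics/top0.png

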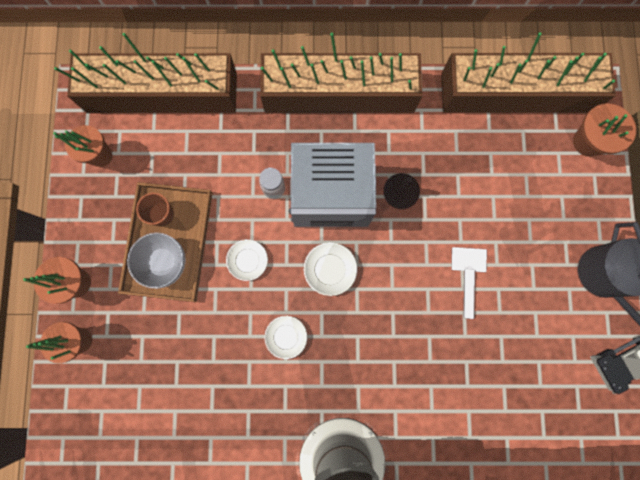

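```bash
cat > h.py <<'E'
from bench import manip, effector, viewer
import numpy as np, cv2
from scipy.spatial.transform import Rotation as R
def ray(cam,u,v,z,c=None):
    c=c or viewer.get_calibration(cam); f=240/np.tan(np.radians(c['vfov']/2))
    d=R.from_quat(c['attitude']).apply([(u-c['cx'])/f,(v-c['cy'])/f,1]); e=np.array(c['eye'])
    return (e+d*(z-e[2])/d[2]).round(4)
def save(cam,name,crop=None,s=1):
    im=viewer.get_image(cam)
    if crop: a,b,c,d=crop; im=im[b:d,a:c]
    cv2.imwrite(f"pics/{name}.png",cv2.resize(im,None,fx=s,fy=s,interpolation=cv2.INTER_CUBIC)[:,:,::-1])
E
python3 - <<'E'
from h import *
save("top","crop1",(220,130,420,310),4)
for n,u,v,z in [("saucer",330,269,.02),("TL",291,143,.18),("TR",376,144,.18),("BR",374,213,.18),("BL",290,211,.18),("small",247,260,.015),("small2",286,338,.015),("funnel",402,191,.05),("scr",469,280,.01),("jar",272,185,.08)]: print(n,ray("top",u,v,z))
E
```

```text
saucer [0.4828 0.0291 0.02  ]
TL [0.7711 0.1253 0.18  ]
TR [ 0.7683 -0.0786  0.18  ]
BR [ 0.5995 -0.0706  0.18  ]
BL [0.6045 0.1264 0.18  ]
small [0.5073 0.2482 0.015 ]
small2 [0.305  0.1433 0.015 ]
funnel [ 0.6853 -0.1604  0.05  ]
scr [ 0.4544 -0.3371  0.01  ]
jar [0.694  0.1788 0.08  ]
```

View pics/crop1.png

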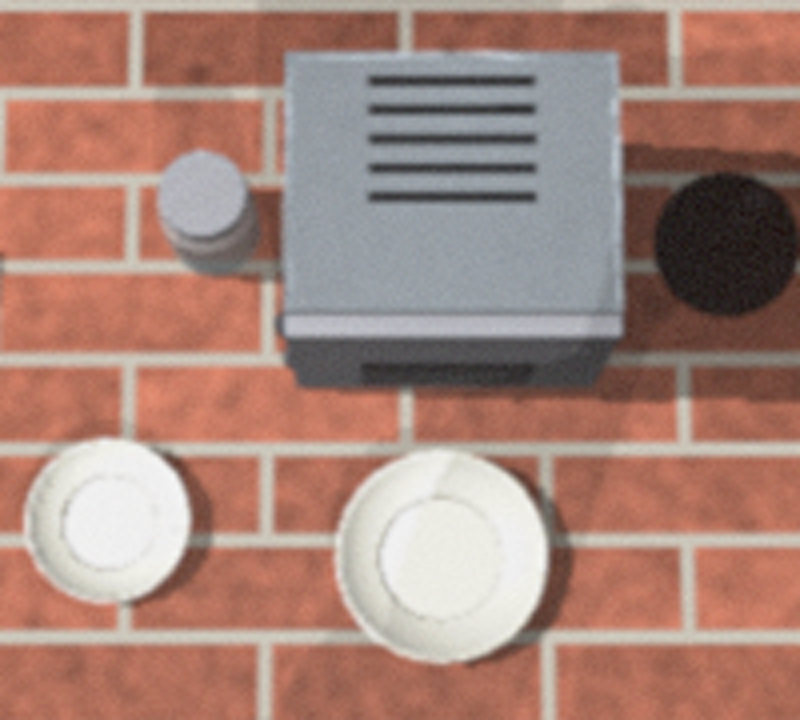

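The top view crop shows the largest saucer at full-image pixel (330.5, 269). The cabinet top's corners are at (291,143), (375,143), (375.5,208) and (291,208), and the door-top strip is at v 208–214. One small saucer is to the left at (247,260).

The plan is to cradle the saucer between the open fingers and push it towards -y.

```bash
cat >> h.py <<'E'
def down(psi): return [np.cos(psi/2),np.sin(psi/2),0,0]
E
python3 - <<'E'
from h import *
from scipy.optimize import least_squares
P=np.array([ray("top",u,v,.18)[:2] for u,v in [(291.25,143.25),(374.75,143.25),(375.5,208.25),(291.25,208.25)]])
M=np.array([[.08,.1],[.08,-.1],[-.08,-.1],[-.08,.1]])
rot=lambda a:np.array([[np.cos(a),-np.sin(a)],[np.sin(a),np.cos(a)]])
s=least_squares(lambda p:(M@rot(p[2]).T+p[:2]-P).ravel(),[.68,.025,0])
print(s.x,s.fun.round(4)); print("hinge",s.x[:2]+rot(s.x[2])@[-.08,.1])
sc=ray("top",330.5,269,.02);print(sc)
x0=.472
manip.move_pose([x0,.14,.12],down(0))
manip.servo_line([x0,.14,.008],vel=.1)
save("scene","s1"); print(manip.current_clock(),manip.current_tool_pos(),manip.current_force(),manip.current_finger_gap())
E
```

```text
[ 0.690675    0.024575   -0.00088811] [ 0.0003 -0.0002  0.0004  0.0001 -0.0003 -0.0011 -0.0003  0.0011]
hinge [0.61076384 0.12464601]
[0.4828 0.0278 0.02  ]
4.1167 [0.47261118 0.14016323 0.00860706] [-0.22506395 -0.73120591 -0.18557659] 0.09185750781986249
```

View pics/s1.png

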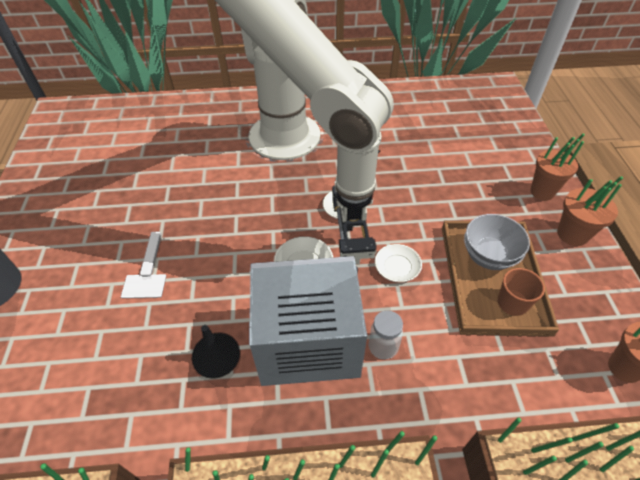

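The open hand stands between the two saucers at about (355,245), clear of the cabinet. Now I'll push.

```bash
python3 - <<'E'
from h import *
for y in np.arange(.12,-.111,-.023):
    manip.servo_line([.472,y,.008],vel=.05)
    f=manip.current_force(); print(round(y,3),f.round(1))
    if np.linalg.norm(f)>10: print("stop");break
manip.servo_line([.472,manip.current_tool_pos()[1]+.04,.008],vel=.06)
manip.servo_line([.472,manip.current_tool_pos()[1],.25],vel=.2)
save("top","t2"); print(manip.current_clock())
E
```

```text
0.12 [ 0.4 -0.1 -0.9]
0.097 [ 0.3 -0.1 -0.8]
0.074 [-0.3  0.2 -0.3]
0.051 [-0.2 -0.2  0.7]
0.028 [0.6 0.3 0.7]
0.005 [ 0.4 -0.5  0.1]
-0.018 [-0.8  0.9  0.1]
-0.041 [0.1 0.3 0.6]
-0.064 [-0.6  0.3  1.1]
-0.087 [ 0.5  0.6 -0.1]
-0.11 [-0.2 -0.3  0.4]
12.975
```

View pics/t2.png

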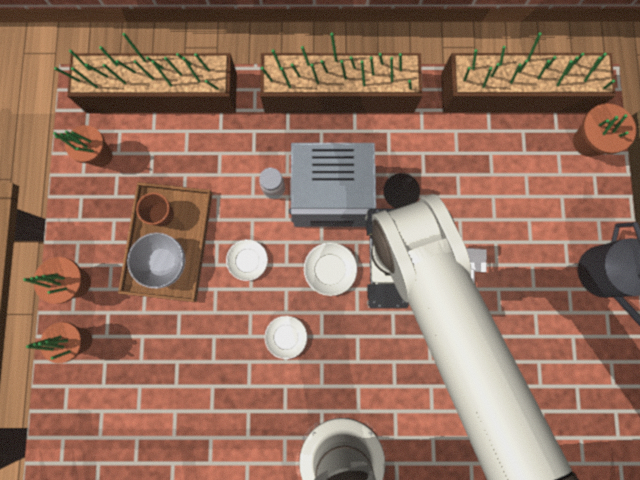

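The saucer appears not to have moved; it is still at (330,269). I need to understand why before trying again.

```bash
python3 - <<'E'
from h import *
print(manip.current_tool_pos(),manip.current_tcp_rot(),manip.current_finger_gap())
a=viewer.get_image("scene"); b=viewer.get_image("wrist")
c=viewer.get_calibration("wrist");print(c)
c=viewer.get_calibration("scene");f=240/np.tan(np.radians(c['vfov']/2))
for p in ([.472,.14,.008],[.483,.028,.02],manip.current_tool_pos()):
    q=R.from_quat(c['attitude']).inv().apply(np.array(p)-c['eye']);print(p,f*q[:2]/q[2]+[c['cx'],c['cy']])
cv2.imwrite("pics/sw.png",cv2.resize(np.hstack([a,b]),(800,300),interpolation=cv2.INTER_AREA)[:,:,::-1])
E
```

```text
[ 0.47117358 -0.07038815  0.24894225] [ 9.99999566e-01  7.70812932e-05 -9.06085733e-04 -2.02955464e-04] 0.0916830955438564
{'vfov': 66.5850622867152, 'cx': 318.6549659588161, 'cy': 238.54855699905318, 'eye': array([0.47174611, 0.00883761, 0.44347898]), 'attitude': array([ 9.88985096e-01,  2.67929502e-04, -4.25785269e-04,  1.48014281e-01])}
[0.472, 0.14, 0.008] [349.50823967 256.17752036]
[0.483, 0.028, 0.02] [302.85413798 260.22035358]
[ 0.47141465 -0.0701978   0.24915841] [248.29506707 189.59791455]
```

View pics/sw.png

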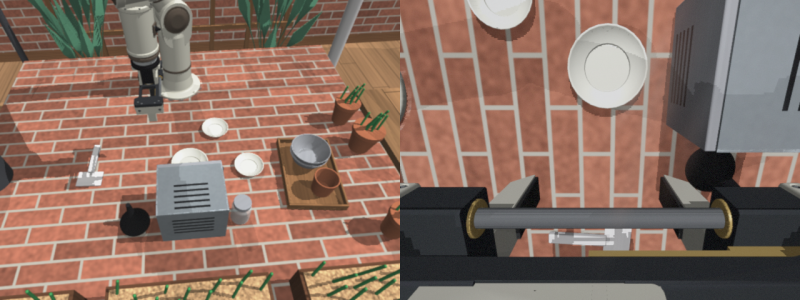

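```bash
python3 - <<'E'
from h import *
t0=cv2.imread("pics/top0.png").astype(int);t2=cv2.imread("pics/t2.png").astype(int)
print("diff",abs(t0-t2)[235:305,295:365].mean())
manip.move_pose([.472,.14,.12],down(0))
manip.servo_line([.472,.14,.008],vel=.15)
for y in (.10,.06,.03):
    manip.servo_line([.472,y,.008],vel=.06); print(manip.current_tool_pos().round(4),manip.current_force().round(1))
a=viewer.get_image("top"); b=viewer.get_image("wrist");print(manip.current_clock())
cv2.imwrite("pics/tw.png",cv2.resize(np.hstack([a,b]),(800,300),interpolation=cv2.INTER_AREA)[:,:,::-1])
E
```

```text
diff 6.94469387755102
[0.472  0.1002 0.0081] [ 0.2  0.3 -0.4]
[0.4721 0.0602 0.0081] [ 0.4 -0.5 -1.1]
[0.4721 0.0299 0.0081] [-0.6  0.4 -0.5]
17.3333
```

View pics/tw.png

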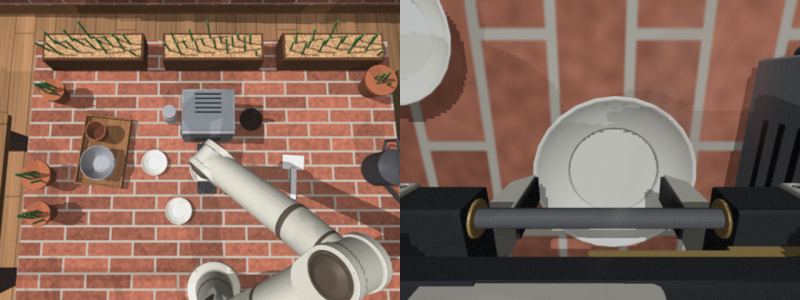

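```bash
python3 - <<'E'
from h import *
save("wrist","w3")
c=viewer.get_calibration("wrist");f=240/np.tan(np.radians(c['vfov']/2))
for p in ([.472-.046,.03,.008],[.472+.046,.03,.008],[.483,.028,.01],[.483,.098,.024],[.413,.028,.024]):
    q=R.from_quat(c['attitude']).inv().apply(np.array(p)-c['eye']);print(p,(f*q[:2]/q[2]+[c['cx'],c['cy']]).round(0))
E
```

```text
[0.426, 0.03, 0.008] [238. 272.]
[0.518, 0.03, 0.008] [399. 272.]
[0.483, 0.028, 0.01] [338. 277.]
[0.483, 0.098, 0.024] [341. 152.]
[0.413, 0.028, 0.024] [207. 287.]
```

View pics/w3.png

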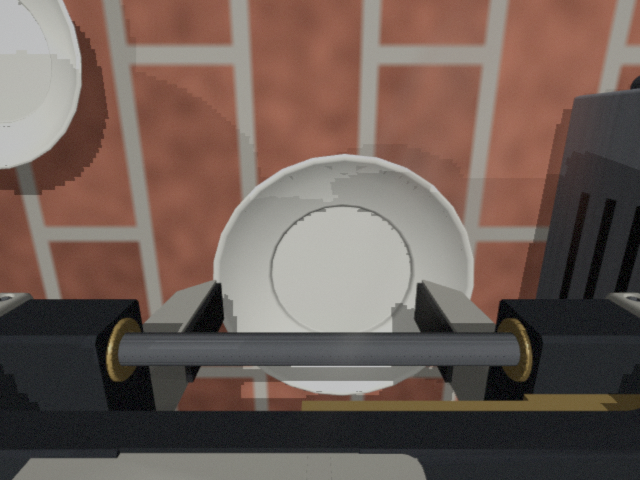

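The wrist view shows the open fingertips at (221,285) and (418,282), floating above the saucer. They are about 37 mm higher than the TCP, so the jaws swing in an arc and only reach the TCP plane when shut. That explains why the push missed. I'll redo it with the fingers shut, in two halves.

```bash
python3 - <<'E'
from h import *
manip.servo_line([.472,.03,.10],vel=.2)
manip.servo_line([.483,.137,.10],vel=.2)
effector.close(10)
print(manip.current_finger_gap())
manip.servo_line([.483,.137,.008],vel=.12)
print(manip.current_tool_pos(),manip.current_force().round(1))
for y in (.11,.08,.05,.02):
    manip.servo_line([.483,y,.008],vel=.05); print(manip.current_tool_pos().round(4),manip.current_force().round(1))
save("wrist","w4",(100,0,640,480)); print(manip.current_clock())
c=viewer.get_calibration("wrist");print(c)
E
```

```text
0.00037683022321455663
[0.48341097 0.13739928 0.00845262] [-0.2  0.5  0.4]
[0.4831 0.11   0.0081] [ 0.4  0.1 -0.6]
[0.4831 0.0801 0.0081] [-0.4 -0.1  0.4]
[0.483  0.0501 0.0081] [-0.8 -0.   0.4]
[0.4831 0.0201 0.0081] [-0.3  0.  -0.2]
24.025
{'vfov': 66.5850622867152, 'cx': 318.6549659588161, 'cy': 238.54855699905318, 'eye': array([0.48307509, 0.09939615, 0.20236591]), 'attitude': array([9.88960887e-01, 5.90317121e-05, 3.53517862e-04, 1.48176367e-01])}
```

View pics/w4.png

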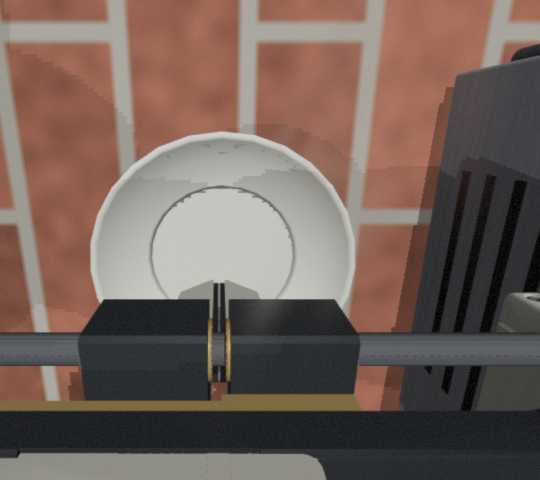

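The shut fingers also pass over the saucer. Projecting into the wrist image, the fingertips at v≈285 with a scale of 0.167 m put the real tips at z ≈ 0.049 while the reported TCP z is 0.008. So the real tips seem to end about 40 mm short of the stated TCP. I'll check this by guarded touchdown on the empty wall top.

```bash
python3 - <<'E'
from h import *
print("grip_depth",manip.grip_depth)
manip.servo_line([.483,.137,.008],vel=.15)
F=lambda: np.mean([manip.current_force() for _ in range(3)],0)
for z in (-.01,-.018,-.024,-.027,-.03,-.033,-.036,-.039,-.042,-.045):
    try: manip.servo_line([.483,.137,z],vel=.04)
    except manip.PlanningError as e: print(e);break
    f=F(); print(z,manip.current_tool_pos().round(4),f.round(1))
    if f[2]>3.5 : break
print(manip.current_clock())
E
```

```text
grip_depth 0.0188
-0.01 [ 0.4828  0.1371 -0.0102] [ 0.9  0.5 -0.4]
-0.018 [ 0.4827  0.137  -0.0183] [ 0.6 -0.5 -0.2]
-0.024 [ 0.4827  0.1369 -0.0243] [ 0.3 -0.7  0.4]
-0.027 [ 0.4829  0.137  -0.0271] [-0.8 -0.2  0.1]
-0.03 [ 0.4828  0.1369 -0.0302] [-0.7 -0.1 -0.4]
-0.033 [ 0.4829  0.1369 -0.0332] [-0.4  0.6  0.2]
-0.036 [ 0.483   0.137  -0.0361] [ 0.1  0.2 -0.3]
-0.039 [ 0.4831  0.1369 -0.0364] [-8.9 -5.3 33.5]
27.4583
```

The wall top was felt at TCP z = -0.036, so the real tips lie about 36 mm behind the reported TCP. I'll apply that offset from here on.

```bash
echo 'OFF=.0364
def line(x,y,ztip,psi=None,vel=.1): manip.servo_line([x,y,ztip-OFF],None if psi is None else down(psi),vel=vel)
' >> h.py; python3 - <<'E'
from h import *
line(.483,.137,.009)
for y in (.11,.08,.05,.02,-.01):
    line(.483,y,.009,vel=.05); print(manip.current_tool_pos().round(4),manip.current_force().round(1))
save("wrist","w5",(100,0,640,480)); print(manip.current_clock())
E
```

```text
[ 0.4831  0.1099 -0.0274] [-0.3  0.9  0.7]
[ 0.483   0.0792 -0.0275] [ 0.2 -0.9  0.3]
[ 0.483   0.0494 -0.0274] [-0.2 -0.9  0.4]
[ 0.4829  0.0193 -0.0274] [ 1.2 -0.  -0.3]
[ 0.4829 -0.0107 -0.0274] [0.2 0.8 0. ]
31.4667
```

View pics/w5.png

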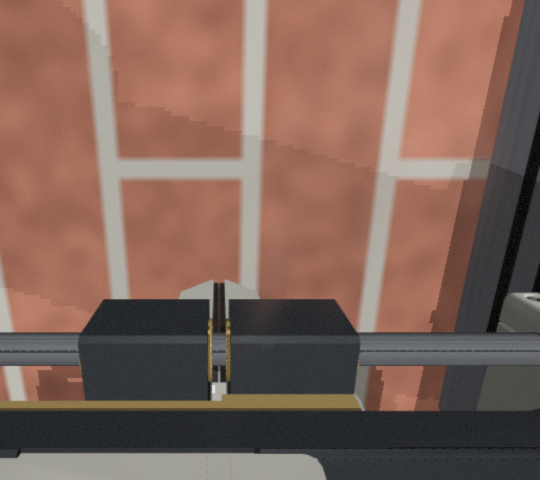

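```bash
python3 - <<'E'
from h import *
for y in (-.04,-.07,-.095):
    line(.483,y,.009,vel=.06); print(manip.current_force().round(1))
line(.483,-.06,.009,vel=.1)
line(.483,-.06,.2,vel=.25)
line(.46,.10,.2,vel=.3)
for cam in ("top","scene"):
    im=viewer.get_image(cam); hsv=cv2.cvtColor(im,cv2.COLOR_RGB2HSV)
    m=((hsv[...,1]<45)&(hsv[...,2]>175)).astype(np.uint8)
    n,l,st,ce=cv2.connectedComponentsWithStats(cv2.morphologyEx(m,cv2.MORPH_OPEN,np.ones((3,3))))
    for i in range(1,n):
        if 300<st[i,4]<6000: print(cam,st[i],ce[i].round(1),ray(cam,st[i,0]+st[i,2]/2,st[i,1]+st[i,3]/2,.02))
    cv2.imwrite(f"pics/{cam}6.png",im[:,:,::-1])
a=cv2.imread("pics/top6.png");b=cv2.imread("pics/scene6.png")
cv2.imwrite("pics/c6.png",np.hstack([a[120:420,150:550],b[120:420,80:480]]))
print(manip.current_clock())
E
```

```text
[-0.3  0.5  0.2]
[-0.2 -0.5  0.5]
[-0.2 -0.8 -0.2]
top [ 387  240   48   40 1264] [410.1 258.7] [ 0.5064 -0.1842  0.02  ]
top [451 247  36  24 689] [467.4 257.7] [ 0.5089 -0.3368  0.02  ]
top [150 249  28  25 539] [162.6 260.3] [0.503 0.466 0.02 ]
top [ 132  316  175   47 1884] [263.5 336.7] [0.3016 0.3139 0.02  ]
top [416 334 101  17 373] [467.  337.2] [ 0.2937 -0.3199  0.02  ]
top [ 32 367 272  36 998] [173.2 386.2] [0.1886 0.4411 0.02  ]
top [465 379 126  21 469] [526.8 386.8] [ 0.1773 -0.4696  0.02  ]
top [488 400 105  21 382] [542.1 410.7] [ 0.1264 -0.4975  0.02  ]
top [173 405 134  23 467] [241.6 411.7] [0.1121 0.2568 0.02  ]
top [ 422  409   87   71 3825] [461.6 451. ] [ 0.0454 -0.3055  0.02  ]
top [ 294  419   77   61 1373] [324.8 442.3] [0.0336 0.0252 0.02  ]
scene [ 319    0   50   41 1274] [347.2  15.3] [-0.6486  0.2551  0.02  ]
scene [257 118  57  40 918] [293.4 143.2] [0.0333 0.0043 0.02  ]
scene [324 197  41  22 487] [345.9 209.6] [0.3262 0.1444 0.02  ]
scene [468 230  37  30 607] [486.6 245.9] [0.4769 0.4696 0.02  ]
scene [ 375  241   48   41 1405] [397.9 262.4] [0.5068 0.2517 0.02  ]
scene [ 185  250   54   44 1447] [212.7 273.3] [ 0.4981 -0.1827  0.02  ]
scene [120 274  46  24 819] [143.9 286.7] [ 0.5232 -0.3359  0.02  ]
scene [379 298  34  36 398] [394.8 316.6] [0.6497 0.2183 0.02  ]
35.5417
```

View pics/c6.png

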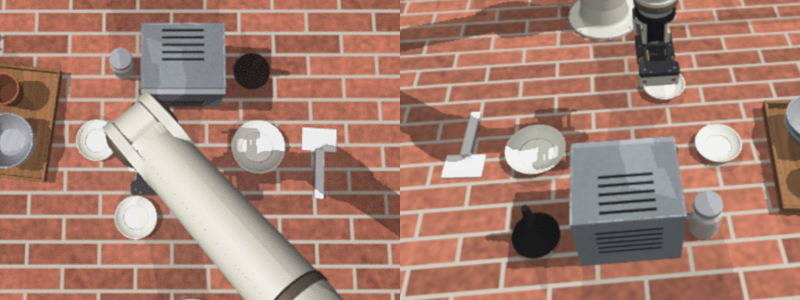

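The picture shows the saucer at top-image (408,267), lying flat at about (0.485, -0.157). That is roughly 0.31 m from the hinge, clear of the swing, with the other things in place. Next is the press.

```bash
python3 - <<'E'
from h import *
print("saucer",ray("top",408,267,.02))
for psi in (np.pi/2,-np.pi/2): 
    q=manip.solve_ik([.54,-.03,.158-OFF],down(psi)); print(psi,None if q is None else np.round(q,2))
manip.move_pose([.53,-.03,.158-OFF],down(np.pi/2))
F=lambda: np.mean([manip.current_force() for _ in range(3)],0)
line(.578,-.03,.158,vel=.1)
for x in np.arange(.582,.606,.002):
    line(x,-.03,.158,vel=.03); f=F(); print(x.round(3),manip.current_tool_pos()[0].round(4),f.round(1))
    if f[0]<-9 : break
line(.44,-.03,.158,vel=.2)
manip.sleep(.5)
save("scene","s7",(160,180,460,400),2.6); print(manip.current_clock())
E
```

```text
saucer [ 0.4879 -0.1757  0.02  ]
1.5707963267948966 [ 0.97  0.86 -1.41  1.87  0.91  1.26  0.83]
-1.5707963267948966 [ 0.58  0.45 -0.71  1.88  0.36  0.94 -1.87]
0.582 0.5819 [0.8 0.2 0.2]
0.584 0.584 [-0.1  0.1  0.3]
0.586 0.5861 [-0.   0.1  0.6]
0.588 0.5881 [ 0.5  0.4 -0.2]
0.59 0.5895 [-2.8  0.3  1. ]
0.592 0.5916 [-3.6 -1.2  2.6]
0.594 0.5937 [-4.1 -2.   1.8]
0.596 0.5955 [-4.5 -1.6  2.3]
0.598 0.5955 [-11.5  -3.1   7.5]
41.3167
```

View pics/s7.png

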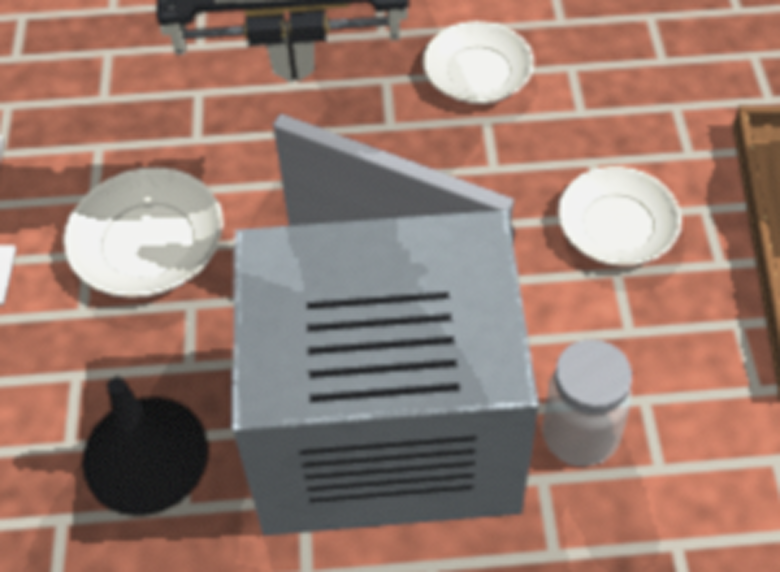

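The door stands ajar, with its free top edge at crop (281,117), which is full-image (268,225). The hinge end is at crop (511,202), and the saucer is flat and clear. I'll compute the angle, enter from above behind the door, and push along the arc.

```bash
python3 - <<'E'
from h import *
H=np.array([.6108,.1246])
p=ray("scene",268,225,.178); print("free edge",p,"angle",np.arctan2(H[0]-p[0],H[1]-p[1]))
def tgt(th,d,r=.155):
    u=np.array([-np.sin(th),-np.cos(th)]);n=np.array([np.cos(th),-np.sin(th)]); return H+r*u+d*n
F=lambda: np.mean([manip.current_force() for _ in range(3)],0)
th=.5; a=tgt(th,.036)
line(.44,-.03,.24,vel=.25)
manip.move_pose([a[0],a[1],.24-OFF],down(np.pi/2-th))
z=.24
for z in (.20,.18,.168,.155):
    line(*a,z,vel=.1); f=F(); print(z,f.round(1))
    if f[2]>5: line(*a,.24); raise SystemExit("blocked")
for th in list(np.arange(.6,1.56,.12))+[1.56]:
    a=tgt(th,.0105); line(*a,.155,np.pi/2-th,vel=.08); f=F(); print(round(th,2),manip.current_tool_pos().round(3),f.round(1),np.round(manip.current_q()[6],2))
    if np.linalg.norm(f)>15: print("stop");break
print(manip.current_clock())
E
```

```text
free edge [ 0.5047 -0.0388  0.178 ] angle 0.5759018274735327
0.2 [ 0.1 -0.9 -0.5]
0.18 [-1.1 -0.3  0.8]
0.168 [ 0.5  0.4 -0. ]
0.155 [ 0.2 -1.   0.3]
0.6 [ 0.532 -0.01   0.119] [-0.9 -0.1  0.5] 0.48
0.72 [0.517 0.001 0.119] [-0.  -0.1 -0.4] 0.37
0.84 [0.503 0.013 0.119] [ 0.4 -0.4 -0.3] 0.24
0.96 [0.49  0.027 0.119] [-0.6  0.2  0.4] 0.12
1.08 [0.48  0.042 0.119] [ 0.2 -0.8 -0.5] -0.02
1.2 [0.471 0.058 0.119] [ 0.  -0.1 -0.3] -0.15
1.32 [0.464 0.075 0.119] [ 0.   0.3 -0.4] -0.3
1.44 [0.459 0.093 0.119] [ 0.4  0.1 -0.2] -0.44
1.56 [0.456 0.112 0.119] [ 1.2  0.2 -0.6] -0.59
1.56 [0.456 0.112 0.119] [-0.4 -0.   0.2] -0.6
47.8333
```

No more pictures can be viewed, so I'll withdraw and check the door numerically, comparing grey with brick along the expected door-top line in the images.

```bash
python3 - <<'E'
from h import *
H=np.array([.6108,.1246])
p=manip.current_tool_pos()
line(p[0],p[1]-.035,.155,vel=.1); line(p[0],p[1]-.035,.28,vel=.25)
manip.move_pose([.36,-.42,.28],down(0))
manip.sleep(.3)
for cam in ("top","scene"):
    im=viewer.get_image(cam); sat=cv2.cvtColor(im,cv2.COLOR_RGB2HSV)[...,1]
    c=viewer.get_calibration(cam);f=240/np.tan(np.radians(c['vfov']/2))
    for th in np.arange(.3,1.75,.1):
        u=np.array([-np.sin(th),-np.cos(th)]);n=np.array([np.cos(th),-np.sin(th)]);v=[]
        for r in np.linspace(.08,.19,12):
            q=R.from_quat(c['attitude']).inv().apply(np.r_[H+r*u-.007*n,.178]-c['eye']); x,y=(f*q[:2]/q[2]+[c['cx'],c['cy']]).round().astype(int); v.append(sat[y,x])
        print(cam,round(th,2),np.mean(v).round(0),np.max(v))
    hsv=cv2.cvtColor(im,cv2.COLOR_RGB2HSV)
    m=((hsv[...,1]<50)&(hsv[...,2]>120)).astype(np.uint8)
    n_,l,st,ce=cv2.connectedComponentsWithStats(cv2.morphologyEx(m,cv2.MORPH_OPEN,np.ones((5,5))))
    for i in range(1,n_):
        if 500<st[i,4]<6000: print(cam,st[i],ray(cam,st[i,0]+st[i,2]/2,st[i,1]+st[i,3]/2,.02))
print(manip.current_clock(),manip.current_force().round(1))
E
```

```text
top 0.3 110.0 128
top 0.4 97.0 129
top 0.5 92.0 126
top 0.6 92.0 128
top 0.7 92.0 128
top 0.8 102.0 126
top 0.9 105.0 131
top 1.0 99.0 128
top 1.1 92.0 123
top 1.2 104.0 130
top 1.3 103.0 124
top 1.4 98.0 128
top 1.5 22.0 75
top 1.6 12.0 15
top 1.7 98.0 131
top [ 284  142   92  152 5050] [0.6192 0.0284 0.02  ]
top [ 148  233   35   52 1376] [0.5096 0.4624 0.02  ]
top [ 226  240   42   40 1375] [0.5068 0.2475 0.02  ]
top [ 382  240   53   53 2308] [ 0.4892 -0.1771  0.02  ]
top [ 452  247   35   72 1370] [ 0.4459 -0.335   0.02  ]
top [ 573  297   67   51 2570] [ 0.344 -0.683  0.02 ]
top [ 265  316   42   43 1454] [0.3065 0.143  0.02  ]
top [ 589  358   51  122 3248] [ 0.1059 -0.6811  0.02  ]
top [ 299  418   86   62 2281] [0.0348 0.0016 0.02  ]
scene 0.3 87.0 125
scene 0.4 96.0 126
scene 0.5 105.0 126
scene 0.6 108.0 126
scene 0.7 112.0 125
scene 0.8 103.0 125
scene 0.9 95.0 125
scene 1.0 102.0 125
scene 1.1 106.0 125
scene 1.2 103.0 125
scene 1.3 44.0 122
scene 1.4 8.0 31
scene 1.5 10.0 13
scene 1.6 10.0 12
scene 1.7 49.0 128
scene [   0    0   36   45 1299] [-0.755  -0.9977  0.02  ]
scene [533   0  49 104 947] [-0.3501  0.9786  0.02  ]
scene [ 264   37   43   77 1758] [-0.293   0.0167  0.02  ]
scene [ 249  113   71   47 2129] [0.0262 0.0017 0.02  ]
scene [ 466  214   41   47 1355] [0.4542 0.4765 0.02  ]
scene [ 122  232   44   66 1505] [ 0.4638 -0.3422  0.02  ]
scene [ 185  245   60   49 2380] [ 0.4916 -0.1762  0.02  ]
scene [ 375  244   47   38 1407] [0.5109 0.2497 0.02  ]
scene [374 308  29  39 763] [0.6757 0.1975 0.02  ]
51.2333 [0.1 0.5 0.4]
```

The door is at about 1.57 rad in both cameras, and the saucer is at (0.489, -0.177), 0.325 m from the hinge.

```bash
python3 -c "
from bench import manip
manip.hand_in()"
```

```text
the job is handed in; nothing more can be done
```

The job is done and handed in, at about 51 s of the 72 s allowed. The saucer is clear of the door's swing and the door stands open at about 1.57 rad; no verdict was reported.

- **Saucer:** I slid it about 0.2 m to the right with the shut fingertips. Both cameras put it at about (0.49, -0.177), 0.32 m from the hinge and still flat.
- **Door:** I pressed it about 7.5 mm to its stop, peaking near 12 N. It sprang to about 0.55 rad, and I pushed it open from behind with the shut fingers. Push forces stayed within the sensor noise of about 1 N.
- **Failed pushes:** The first tries passed over the saucer without touching it. The real fingertips end about 36 mm short of the stated TCP, which I confirmed by touching the wall top (a brief 34 N reading) and corrected from then on.
- **Last checks:** Grey-against-brick tests in both cameras show the door at roughly 1.5–1.6 rad. The scraper and the two small saucers show within a few millimetres of where they began. I did not re-measure the bowls, flowerpot, funnel or jar at the end. The arm was touching nothing, with the force at noise level.
- **Disagreement:** My by-eye estimate of the saucer's y after the push was -0.157. The calibrated measurement gave -0.176, and I used that one.

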